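Seat the index plate on its drive pin

TASK

On the green workhead, use a fingertip to turn the steel index plate (its upright stud is there to be pushed round) until the notch in its rim stands over the drive pin, then press the plate down until it is fully seated. Only push and press: do not grip the stud or lift the plate. Leave everything else on the bench where it is.

Things in the scene. Friction and masses are not known exactly. Their poses are not given: they have to be found in the camera images.
- pin (a point): top of the drive pin: an upright round-topped steel pin, 12 mm across, fixed on the workhead 74 mm from its axis. Its top is 58 mm above the bench; its outer side peeps out past the plate's rim, and a small steel block 14 mm wide stands just outside it, in line. Site x axis points level from the workhead's axis out through the pin, z up
- workhead: the green workhead fixed on the bench: 190 mm square foot, round body 190 mm across with its flat top 45 mm above the bench. Origin on the bench, under the upright axis about which the index plate turns; x axis towards the pin, z up
- notch (a point): mouth of the only notch in the rim of the index plate, 74 mm from the axis, half-way through the rim. The plate is a steel disc 150 mm across, rim 10 mm thick, with a ring of seven dark holes; the notch is 20 mm wide, 12 mm deep, straight-sided, open outwards: about 4 mm to spare either side of the pin, whose round top helps it in. Site x axis points outward through the notch, z up
- hub (a point): centre of the top of the plate's hub, on the axis: a flat round steel boss 40 mm across, 8 mm above the plate's face. Plate raised (start): hub top 80, face 72, underside 60 mm above the bench, 2 mm clear of the pin. Seated: each 14 mm lower. The place to press
- stud: upright steel stud on the plate's face, 16 mm across, 32 mm tall (top 104 mm above the bench when raised), 50 mm from the axis, straight across from the notch. Origin at its foot, on the plate's face; z up. Fixed to the plate: push it sideways, round the axis, to turn the plate. It must not be gripped or loaded above 35 N
- plate (a joint): angle of the index plate, rad: 0 (or any whole turn) when the notch is exactly over the pin, growing counter-clockwise seen from above; starts between 0.6 and 5.68. Turns either way without limit; friction about 0.12 N m (2 to 3 N at the stud); it stays where it is left
- sleeve (a joint): how far the plate is pressed down, m: 0 raised (start), 0.014 fully seated; negative if pulled up. Slides straight along the axis in a snug fit: 5 to 9 N press it down and it stays where it is left. With the notch not over the pin the rim lands on the pin and stops at 0.002 to 0.004
- bush: loose plain steel bushing, 44 mm across, 30 mm high, standing near the workhead; origin at the centre of its underside; leave alone
- plug: loose stepped steel plug gauge standing upright near the workhead, 28 mm across, 50 mm high; origin under its centre; leave alone
- hexkey: loose L-shaped hex key lying flat near the workhead, 88 x 31 mm, 6 mm thick; leave alone
- micrometer: loose micrometer lying flat on the right of the bench, about 150 mm long; leave alone
- wrench: loose spanner lying at the far side of the bench; leave alone
- oilbottle: loose grey bottle with black cap, 56 mm across, 130 mm high, far left; leave alone
- brush: loose brush lying on the left; leave alone
- collar: loose dark steel collar lying at the far side, 60 mm across, 16 mm high; leave alone

How it is judged:
By the outcome, as a careful person would: the job done as asked, in the order asked, and still so for the second after the job is handed in, with the robot touching nothing.
It also fails if it takes over 58 s, if anything falls off the work surface, if the arm or the gripper's body presses on something with over 40 N, if the wrist force passes 120 N, or if a joint passes its speed limit or range.

ROBOT

A 6-joint arm with a two-finger parallel gripper is mounted at the origin on the work surface. World frame = base frame: x ahead of the robot, y to its left, z up, the work surface at z = 0. Lengths are in m, angles in rad, forces in N, time in s.
With the tool pointing down it reaches from about 0.25 to 0.775 m from the base axis. Payload 4 kg.
Tool frame: the origin (TCP) lies on the centre line of the jaws, within the pads' length; the fingertips stand 17 mm ahead of it and the grasp point (between the pads) lies 2 mm behind it; z points along the fingers, y is the line along which they close (so a half turn about z gives the same grasp; the last joint's range is limited). The gripper opens to 94 mm and grips with 3 to 60 N. Pads are 16 mm wide; open, the fingers measure 119 mm over their backs; the gripper's body (75 mm by 177 mm) begins 78 mm behind the grasp point.
Start: joints at [1.169, 0.087, 1.371, -0, 1.684, -0.103], TCP at [0.162, 0.526, 0.2] pointing down, gripper open.
Joint ranges: [-3.1, 3.1], [-0.76, 2.03], [0.27, 2.55], [-1.08, 4.22], [0.17, 2.65], [-2.57, 2.57]. Speed limits (rad/s): [2.79, 2.79, 3.14, 3.14, 3.14, 3.14].

INTERFACE

Orientations are given as [roll, pitch, yaw] about the fixed x, y, z axes, in that order (R = Rz(yaw) Ry(pitch) Rx(roll)).
In Python, from bench import robot gives the robot as it stands.
- The arm moves only by the tool servo_tool, never from a script. Its argument "plan" is a list of rows, each a list of 7 numbers: the shift along the tool's x, y, z normalised to -1 to 1, where 1 is 0.1 m, then the turn, a rotation vector about the tool's x, y, z normalised to -1 to 1, where 1 is pi/2 rad, then the finger opening in mm, from 0 to 94. In form: [[x, y, z, ax, ay, az, gripper], ...]. A call has 1 to 12 rows; each row is the pose to reach, as a shift and turn from the pose commanded when the call began, along the tool's axes at that moment; what a row does not reach only later rows make up. A row lasts 1/12 s, in which the tool goes at most 41.7 mm and 7.16 degrees, less where a joint would pass 70% of its speed; a pose out of reach is approached as far as the arm can. A call with a number of a shift or a turn outside -1 to 1 is refused whole. A call with a gripper value outside its range is refused whole. The fingers move at their own pace and stop on an object; the grip force is fixed at half the most. Time passes only in rows, so rows that repeat a pose let the fingers close. It gives the time, the measured TCP pose, the force, the opening and the grip force at its end, in the units of the state.
- robot.get_obs(): the state, without advancing time (a new reading comes with each control period).
- robot.snapshot(name): name is "scene" or "side" or "wrist"; returns the picture (420x560x3 uint8, red, green, blue); there is no depth.
- robot.camera_params(name): a dict with "camera_matrix" (3x3 intrinsics, pixels), "distortion" ([k1, k2, p1, p2, k3] as OpenCV has them; the pictures are not rectified), "rvec" (rotation vector, rad) and "tvec" (3), from world to camera coordinates, as OpenCV has them; the wrist camera has in their place "tool_from_camera" (4x4, takes a point from camera to tool coordinates, whose origin is the TCP and whose axes are the flange's). Camera axes: x right, y down, z forward; pixel columns grow to the right and rows downward; lengths in m; the calibration is good to about 2 mm. A picture is of the moment at which its call begins: read the wrist's pose just before it. camera_params takes no time and is no camera call.
- robot.close_job(): hands the job in; it is judged then, once.
Trained networks look in the newest picture that a camera, given by its name, has taken for a name from the list of things; names that differ only in an ending like _2 or _b are one class to them, and where a whole thing is asked for, a point or a joint stands for the part that bears it (a point fixed in the world has none). Each returns a list of dicts, best first, with "conf" (0 to 1); they miss things now and then, are a little off and sometimes report something else, mostly with a low value. They report only what shows in the picture. A call takes as long as a camera call.
- robot.find_in(thing, camera): "extent" ([centre column, centre row, width, height] in pixels, round what is visible of it).
The state is a dict: "time": time; "joint_positions": joint angles; "qvel": joint speeds; "joint_torque": joint torques, N m; "tool_pos": TCP position; "ee_rot": TCP orientation; "wrist_force": force on the tool from outside, world axes, zero at the start; "wrist_torque": the same for the moment, N m; "width": finger opening in m; "finger_force": force on a finger pad.
Only numpy, scipy, OpenCV 4.12 (cv2) and the standard library are available. Lean on these libraries where they do the work, as an engineer would, in place of code of your own. Each camera call takes 0.05 s, during which the arm holds its last target. There are 200 camera calls.

## Working session

There is one attempt and no reset: what is moved stays moved. The work goes in short steps, Python scripts to look and compute and a tool call to move; the robot and the scene stay as the last step left them, time stands still between calls to the robot, and variables do not carry over. Pictures are saved under pics/ and viewed, at most 10 in all, crops included, and the job is handed in when it is done.

Besides the shell and the picture viewer there is one more tool, called after ">>>" in YAML: its name, and indented under it one key for each argument. servo_tool: Moves the arm, as the interface text tells. Scaled input: -1 to 1 covers 0.1 m each way for a shift and pi/2 rad each way for a turn. Its arguments: {"type":"object","properties":{"plan":{"type":"array","items":{"type":"array","items":{"type":"number"}}}},"required":["plan"]}

```bash
mkdir -p pics; cat > h.py <<'E'
import numpy as np, cv2
from bench import robot
def cam(n):
    p=robot.camera_params(n);K=np.array(p["camera_matrix"]);d=np.array(p["distortion"])
    if "rvec" in p:
        R=cv2.Rodrigues(np.array(p["rvec"]))[0];t=np.array(p["tvec"]).ravel()
    else:
        from scipy.spatial.transform import Rotation as Ro
        o=robot.get_obs();T=np.eye(4);T[:3,:3]=Ro.from_euler('xyz',o["ee_rot"]).as_matrix();T[:3,3]=o["tool_pos"]
        M=np.linalg.inv(T@np.array(p["tool_from_camera"]));R=M[:3,:3];t=M[:3,3]
    return K,d,R,t
def at_z(c,uv,z):
    K,d,R,t=c;u=cv2.undistortPoints(np.array([[uv]],float),K,d).ravel()
    r=R.T@np.array([u[0],u[1],1]);o=-R.T@t
    return o+r*(z-o[2])/r[2]
def proj(c,P):
    K,d,R,t=c;return cv2.projectPoints(np.array(P,float).reshape(-1,3),cv2.Rodrigues(R)[0],t,K,d)[0].reshape(-1,2)
E
python3 - <<'E'
from h import *
o=robot.get_obs();print(o["time"],o["tool_pos"],o["ee_rot"])
ims=[]
for n in("scene","side","wrist"):
    im=robot.snapshot(n);cv2.imwrite(f"pics/{n}0.png",im[:,:,::-1]);ims.append(im)
    for th in("hub","stud","notch","pin","workhead","plate"):
        try:
            r=robot.find_in(th,n)[:2];print(n,th,[(np.round(x["extent"],1).tolist(),round(x["conf"],2)) for x in r])
        except Exception as e: print(n,th,e)
g=np.hstack([ims[0],ims[1]]);
E
```

```text
0.0 [0.16171748 0.5250919  0.19879224] [-3.13937452e+00 -2.20513541e-04  2.84274559e+00]
scene hub [([238.0, 226.2, 64.2, 48.6], 0.94)]
scene stud [([216.9, 221.1, 4.4, 15.1], 0.5)]
scene notch [([238.6, 226.9, 59.5, 46.8], 0.96)]
scene pin [([241.7, 241.4, 95.2, 80.7], 0.7)]
scene workhead [([238.8, 239.0, 95.4, 82.4], 0.8)]
scene plate [([238.5, 226.6, 61.2, 54.1], 0.55), ([237.1, 225.6, 62.0, 49.2], 0.53)]
side hub [([313.1, 196.4, 42.1, 33.9], 0.74)]
side stud [([327.0, 188.2, 2.3, 9.3], 0.38)]
side notch [([313.9, 198.0, 39.8, 29.6], 0.62)]
side pin [([310.6, 210.2, 74.9, 59.4], 0.55), ([263.4, 206.1, 7.9, 12.4], 0.42)]
side workhead [([311.2, 207.9, 79.3, 56.8], 0.93), ([311.3, 196.9, 45.6, 34.6], 0.52)]
side plate [([313.4, 196.7, 44.9, 36.2], 0.83), ([324.8, 187.9, -2.7, 5.4], 0.73)]
wrist hub []
wrist stud []
wrist notch []
wrist pin []
wrist workhead []
wrist plate []
```

```bash
python3 - <<'E'
from h import *
im=cv2.imread("pics/scene0.png");a=cv2.resize(im[165:305,160:320],None,fx=4,fy=4,interpolation=2)
cv2.imwrite("pics/sc.png",a)
im=cv2.imread("pics/scene0.png");b=im
c=cam("scene");print(at_z(c,(238.2,226.5),.072)); print(at_z(c,(216.9,213.5),.104),at_z(c,(216.9,228.6),.072))
c=cam("side");print(at_z(c,(313.5,197),.072)); print(at_z(c,(327,184),.104),at_z(c,(327,192.8),.072))
E
```

```text
[ 0.54624171 -0.12193895  0.072     ]
[ 0.50093438 -0.14841333  0.104     ] [ 0.51568601 -0.16432818  0.072     ]
[ 0.52938033 -0.10660462  0.072     ]
[ 0.50101493 -0.15103432  0.104     ] [ 0.49567173 -0.14383869  0.072     ]
```

View pics/sc.png

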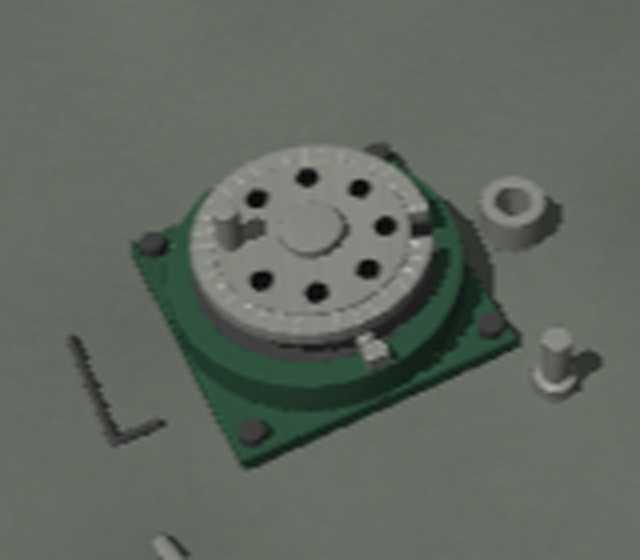

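View pics/scene0.png

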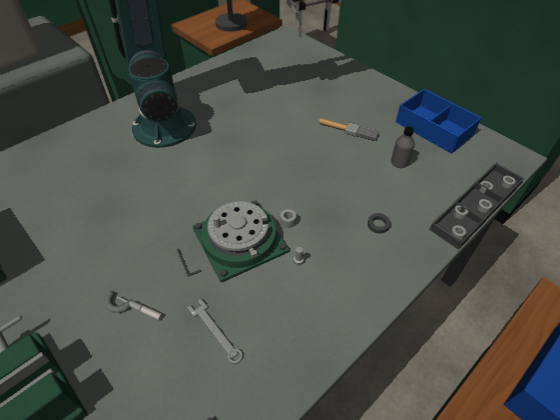

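The crop shows the hub at about (238,222), the stud at (218,222), the notch at (265,220) and the pin's block at (253,252). Next I'll go over the workhead for a wrist view.

```bash
python3 - <<'E'
from h import *
c=cam("scene")
h=at_z(c,(237.8,222),.08);n=at_z(c,(265,220.5),.067);b=at_z(c,(253,252.5),.055);s=at_z(c,(217,219),.104)
print(h,n,b,s)
for q in(n,b,s):
    d=(q-h)[:2];print(np.hypot(*d),np.degrees(np.arctan2(d[1],d[0])))
print(np.round(robot.camera_params("wrist")["tool_from_camera"],3));print(robot.camera_params("wrist")["camera_matrix"])
E
```

```text
[ 0.53991791 -0.11725073  0.08      ] [ 0.57399193 -0.05837881  0.067     ] [ 0.62060229 -0.13864469  0.055     ] [ 0.51484229 -0.15872308  0.104     ]
0.06802162427887698 59.93850881032561
0.08347257258698065 -14.850584375486164
0.04846382657032416 -121.15860899162519
[[ 0.    -0.967 -0.255  0.074]
 [ 1.     0.     0.001  0.001]
 [-0.001 -0.255  0.967 -0.185]
 [ 0.     0.     0.     1.   ]]
[[327.14412699   0.         279.08861352]
 [  0.         327.14412699 204.11280337]
 [  0.           0.           1.        ]]
```

>>> servo_tool:
  plan:
    - [-0.3, -0.3, -0.1, 0, 0, 0, 0]
    - [-0.6, -0.6, -0.3, 0, 0, 0, 0]
    - [-0.9, -0.9, -0.4, 0, 0, 0, 0]
    - [-1, -1, -0.5, 0, 0, 0, 0]

```text
time: 1.38
tool_pos: [0.229, 0.398, 0.2507]
ee_rot: [-3.141, 0.001, 2.841]
wrist_force: [1.0, 0.8, 0.5]
width: 0.071
finger_force: 0.0
```

>>> servo_tool:
  plan:
    - [-0.3, -0.3, -0.1, 0, 0, 0, 0]
    - [-0.6, -0.6, -0.2, 0, 0, 0, 0]
    - [-0.9, -0.9, -0.3, 0, 0, 0, 0]
    - [-1, -1, -0.3, 0, 0, 0, 0]

```text
time: 1.72
tool_pos: [0.2959, 0.2729, 0.2824]
ee_rot: [3.139, 0.004, 2.84]
wrist_force: [0.5, 1.3, 0.1]
width: 0.0438
finger_force: 0.0
```

>>> servo_tool:
  plan:
    - [-0.3, -0.3, 0, 0, 0, 0, 0]
    - [-0.6, -0.6, 0, 0, 0, 0, 0]
    - [-0.9, -0.9, 0, 0, 0, 0, 0]
    - [-1, -1, 0, 0, 0, 0, 0]

```text
time: 2.05
tool_pos: [0.3617, 0.1469, 0.2801]
ee_rot: [-3.14, 0.002, 2.838]
wrist_force: [-0.9, 1.2, -0.0]
width: 0.0174
finger_force: 0.0
```

>>> servo_tool:
  plan:
    - [-0.3, -0.3, 0, 0, 0, 0, 0]
    - [-0.6, -0.6, 0, 0, 0, 0, 0]
    - [-0.9, -0.9, 0, 0, 0, 0, 0]
    - [-1, -1, 0, 0, 0, 0, 0]

```text
time: 2.38
tool_pos: [0.4278, 0.0215, 0.2795]
ee_rot: [-3.14, 0.001, 2.838]
wrist_force: [0.3, -0.3, -0.2]
width: 0.0003
finger_force: 0.0
```

>>> servo_tool:
  plan:
    - [-0.3, -0.3, 0, 0, 0, 0, 0]
    - [-0.6, -0.6, 0, 0, 0, 0, 0]
    - [-0.9, -0.9, 0, 0, 0, 0, 0]
    - [-1, -1, 0, 0, 0, 0, 0]

```text
time: 2.72
tool_pos: [0.4938, -0.1036, 0.2788]
ee_rot: [-3.14, -0.001, 2.839]
wrist_force: [0.8, 0.2, -0.9]
width: 0.0003
finger_force: 0.0
```

>>> servo_tool:
  plan:
    - [-0.4, 0, 0, 0, 0, 0, 0]
    - [-0.8, 0, 0, 0, 0, 0, 0]
    - [-0.8, 0, 0, 0, 0, 0, 0]
    - [-0.8, 0, 0, 0, 0, 0, 0]
    - [-0.8, 0, 0, 0, 0, 0, 0]

```text
time: 3.13
tool_pos: [0.5687, -0.1224, 0.2797]
ee_rot: [3.141, -0.001, 2.843]
wrist_force: [0.3, 1.5, 0.2]
width: 0.0003
finger_force: 0.0
```

```bash
python3 - <<'E'
from h import *
o=robot.get_obs();print(o["time"],o["tool_pos"],o["ee_rot"]);c=cam("wrist")
im=robot.snapshot("wrist");cv2.imwrite("pics/w1.png",im[:,:,::-1])
for th in("hub","stud","notch","pin","workhead"):
    print(th,[(np.round(x["extent"],1).tolist(),round(x["conf"],2)) for x in robot.find_in(th,"wrist")[:2]])
g=np.load
a=-15*np.pi/180;b=60*np.pi/180;h=np.array([.54,-.117,.08])
print(proj(c,[h,h+[.074*np.cos(a),.074*np.sin(a),-.02],h+[.074*np.cos(b),.074*np.sin(b),-.01]]))
E
```

```text
3.1333 [ 0.56870406 -0.12240455  0.27966945] [ 3.14128145e+00 -1.49602878e-03  2.84322898e+00]
hub [([279.4, 150.2, 121.7, 126.9], 0.79)]
stud [([235.9, 140.5, 15.9, 15.4], 0.5)]
notch [([278.1, 152.2, 121.9, 123.9], 0.96)]
pin [([276.4, 147.7, 152.3, 152.6], 0.61), ([76.5, 198.6, 83.9, 80.1], 0.18)]
workhead [([276.9, 148.2, 147.5, 155.9], 0.64)]
[[275.55159092 157.51188059]
 [277.92901044 213.23662005]
 [334.88629294 170.2461785 ]]
```

View pics/w1.png

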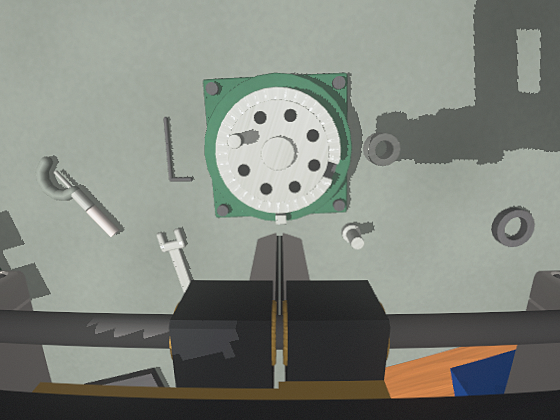

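The wrist view shows the hub at about (279,153), the stud top at (235,141), the notch at (333,171) and the pin block at (281,219). I'll measure more precisely on a crop.

```bash
python3 - <<'E'
import cv2
im=cv2.imread("pics/w1.png")[85:230,200:360];cv2.imwrite("pics/w1c.png",cv2.resize(im,None,fx=4,fy=4,interpolation=cv2.INTER_CUBIC))
E
```

```text
(no output)
```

View pics/w1c.png

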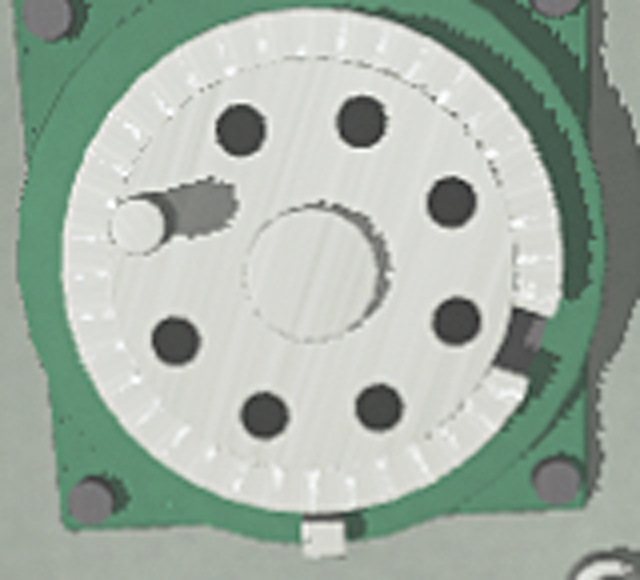

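```bash
cat > fit.py <<'E'
from h import *
from scipy.optimize import least_squares
def box(c,x,y,z,r):
    t=np.linspace(0,2*np.pi,181);p=proj(c,np.c_[x+r*np.cos(t),y+r*np.sin(t),0*t+z]);return np.r_[p.min(0),p.max(0)]
def fit(c,b,z,r):
    s=least_squares(lambda v:box(c,v[0],v[1],z,r)-b,[.54,-.117]);return s.x,s.fun
E
python3 - <<'E'
from fit import *
c=cam("wrist")
P=lambda u,v:np.array([200+(u-1.5)/4,85+(v-1.5)/4])
b=np.r_[P(62,10),P(562,513)];h,f=fit(c,b,.072,.075);print("rim",h,f)
b=np.r_[P(243,205),P(382,342)];print("hub",*fit(c,b,.08,.02))
b=np.r_[P(110,197),P(165,253)];s,f=fit(c,b,.104,.008);print("stud",s,f)
blk=at_z(c,P(323,536),.058)
n=[at_z(c,P(*q),.072)[:2] for q in((520,309),(528,377),(497,364))]
for nm,q in(("stud",s),("blk",blk[:2]),("n1",n[0]),("n2",n[1])):
    d=q-h;print(nm,q,np.hypot(*d),np.degrees(np.arctan2(d[1],d[0])))
E
```

```text
rim [ 0.53682609 -0.11367734] [ 0.0610139   0.13285925 -0.06104617 -0.1642558 ]
hub [ 0.53660018 -0.11342993] [ 0.36863691  0.05269298 -0.3686403  -0.06465113]
stud [ 0.5072673  -0.15441324] [-0.42427132 -0.38933967  0.42327779  0.40162677]
stud [ 0.5072673  -0.15441324] 0.050330265930775435 -125.96539112218802
blk [ 0.62117995 -0.13597718] 0.08725168789377229 -14.807996467171353
n1 [ 0.56574341 -0.05677248] 0.06383082372488583 63.06170262399761
n2 [ 0.58664873 -0.05979052] 0.07338994703873628 47.244164349474076
```

```bash
python3 - <<'E'
from h import *
o=robot.get_obs();print(np.round(o["joint_positions"],3))
E
```

```text
[-0.31   0.156  1.135  0.     1.849 -1.582]
```

>>> servo_tool:
  plan:
    - [0.1, -0.2, 0.1, 0, 0, 0.07, 0]
    - [0.2, -0.4, 0.2, 0, 0, 0.14, 0]
    - [0.36, -0.66, 0.3, 0, 0, 0.22, 0]
    - [0.36, -0.66, 0.5, 0, 0, 0.3, 0]
    - [0.36, -0.66, 0.7, 0, 0, 0.37, 0]
    - [0.36, -0.66, 0.8, 0, 0, 0.45, 0]
    - [0.36, -0.66, 0.8, 0, 0, 0.52, 0]
    - [0.36, -0.66, 0.8, 0, 0, 0.59, 0]
    - [0.36, -0.66, 0.8, 0, 0, 0.59, 0]
    - [0.36, -0.66, 0.8, 0, 0, 0.59, 0]

```text
time: 4.27
tool_pos: [0.515, -0.1753, 0.2007]
ee_rot: [3.141, 0.001, 1.919]
wrist_force: [-0.1, -0.1, -0.6]
width: 0.0005
finger_force: 0.0
```

```bash
python3 - <<'E'
from h import *
o=robot.get_obs();print(o["time"],o["tool_pos"],o["ee_rot"],o["joint_positions"][5]);c=cam("wrist")
im=robot.snapshot("wrist");cv2.imwrite("pics/w2.png",im[:,:,::-1])
E
```

```text
4.2667 [ 0.51499212 -0.17525695  0.20068692] [3.14064831e+00 8.48521995e-04 1.91892920e+00] -0.7804165830103268
```

View pics/w2.png

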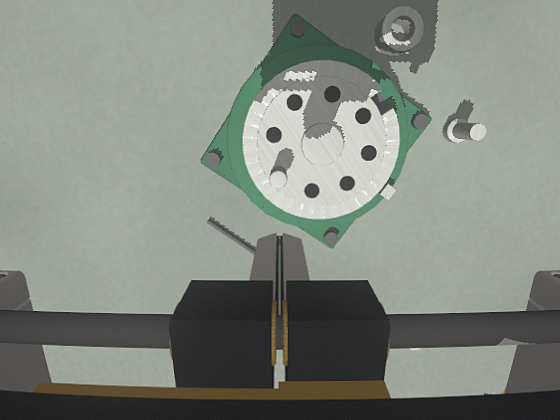

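The stud (279,178) lies straight ahead of the fingertips (280,236). I'll descend beside it.

>>> servo_tool:
  plan:
    - [0, 0, 0.3, 0, 0, 0, 0]
    - [0, 0, 0.6, 0, 0, 0, 0]
    - [0, 0, 0.8, 0, 0, 0, 0]
    - [0, 0, 0.9, 0, 0, 0, 0]
    - [0, 0, 0.98, 0, 0, 0, 0]
    - [0, 0, 0.98, 0, 0, 0, 0]
    - [0, 0, 0.98, 0, 0, 0, 0]

```text
time: 4.9
tool_pos: [0.5158, -0.1756, 0.103]
ee_rot: [3.14, 0.001, 1.917]
wrist_force: [0.4, 0.2, 0.7]
width: 0.0007
finger_force: 0.0
```

>>> servo_tool:
  plan:
    - [0.03, 0, 0, 0, 0, 0, 0]
    - [0.06, 0, 0, 0, 0, 0, 0]
    - [0.09, -0.02, 0, 0, 0, 0, 0]
    - [0.13, -0.04, 0, 0, 0, 0, 0]
    - [0.17, -0.055, 0, 0, 0, 0, 0]
    - [0.21, -0.067, 0, 0, 0, 0, 0]
    - [0.25, -0.077, 0, 0, 0, 0, 0]
    - [0.29, -0.083, 0, 0, 0, 0, 0]
    - [0.29, -0.083, 0, 0, 0, 0, 0]

```text
time: 5.65
tool_pos: [0.4972, -0.1502, 0.102]
ee_rot: [3.142, -0.0, 1.917]
wrist_force: [-0.3, -0.2, 0.7]
width: 0.0003
finger_force: 0.0
```

```bash
python3 - <<'E'
from h import *
o=robot.get_obs();print(o["time"],o["tool_pos"],o["ee_rot"],o["wrist_force"]);c=cam("wrist")
im=robot.snapshot("wrist");cv2.imwrite("pics/w3.png",im[:,:,::-1])
E
```

```text
5.65 [ 0.49719331 -0.15015912  0.1019935 ] [ 3.14152208e+00 -3.77073792e-04  1.91664336e+00] [-0.29343503 -0.19989675  0.72056121]
```

View pics/w3.png

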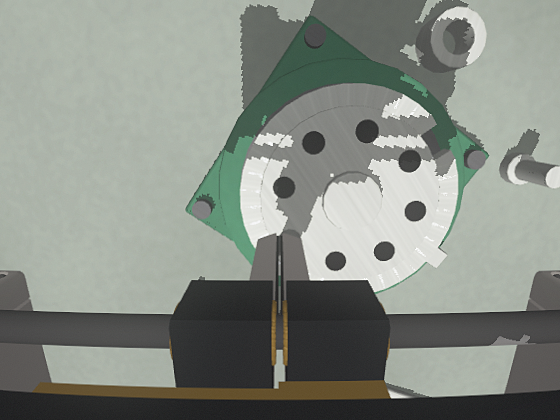

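The notch now shows at about (435,140) and the block at (436,257); the stud is hidden behind the fingers. Checking the angle.

```bash
cat > ang.py <<'E'
from h import *
H=np.array([.5368,-.1136])
def ang(c,uv,z):
    d=at_z(c,uv,z)[:2]-H;return np.round([np.hypot(*d),np.degrees(np.arctan2(d[1],d[0]))],4)
E
python3 - <<'E'
from ang import *
c=cam("wrist");print(ang(c,(435,140),.066),ang(c,(436,257),.058))
for th in range(-170,-120,5):
    t=np.radians(th);print(th,proj(c,[[*(H+.05*np.array([np.cos(t),np.sin(t)])),.104],[*(H-.074*np.array([np.cos(t),np.sin(t)])),.067]]).round().tolist())
E
```

```text
[ 0.0687 54.7617] [  0.0872 -14.783 ]
-170 [[278.0, 198.0], [450.0, 214.0]]
-165 [[277.0, 205.0], [452.0, 206.0]]
-160 [[277.0, 212.0], [454.0, 197.0]]
-155 [[278.0, 219.0], [454.0, 188.0]]
-150 [[278.0, 226.0], [454.0, 179.0]]
-145 [[280.0, 233.0], [454.0, 170.0]]
-140 [[282.0, 240.0], [452.0, 161.0]]
-135 [[285.0, 246.0], [450.0, 152.0]]
-130 [[288.0, 252.0], [446.0, 143.0]]
-125 [[292.0, 257.0], [442.0, 135.0]]
```

```bash
python3 - <<'E'
from ang import *
im=cv2.imread("pics/w3.png")[75:295,230:470];im=cv2.convertScaleAbs(im,alpha=1.3,beta=20);cv2.imwrite("pics/w3c.png",cv2.resize(im,None,fx=2.7,fy=2.7,interpolation=cv2.INTER_CUBIC))
c=cam("wrist");print(robot.find_in("stud","wrist"))
for q in((410,160),(415,211),(384,251),(336,261),(284,187),(314,142),(367,131)):print(ang(c,q,.072))
for q in((451/4+200,202/4+85),):pass
E
```

```text
[]
[4.63000e-02 5.46907e+01]
[0.0459 8.8711]
[  0.0462 -36.1848]
[ 4.66000e-02 -8.02564e+01]
[ 4.630000e-02 -1.702181e+02]
[4.61000e-02 1.44474e+02]
[4.58000e-02 9.97919e+01]
```

View pics/w3c.png

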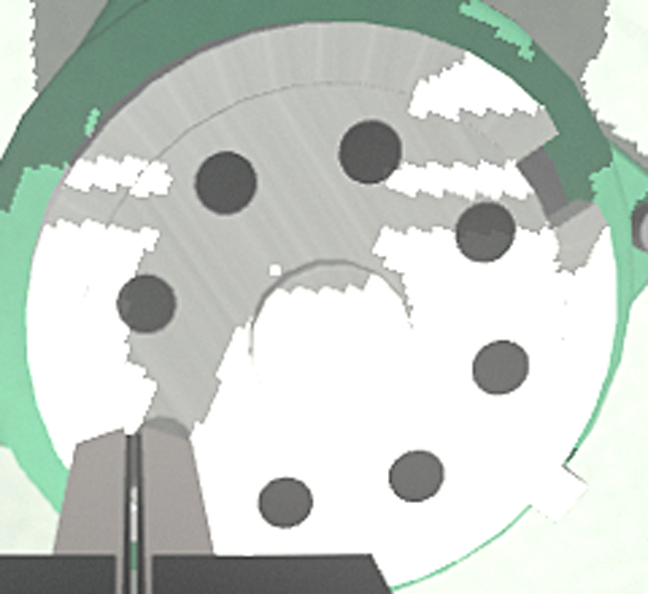

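```bash
python3 - <<'E'
from ang import *
c=cam("wrist");print(proj(c,[[.5036,-.147,.072],[.5073,-.1544,.104]]))
a=robot.snapshot("scene")[:,:,::-1];b=robot.snapshot("side")[:,:,::-1]
cv2.imwrite("pics/sc4.png",a);cv2.imwrite("pics/sd4.png",b)
p=[cv2.resize(x,(400,560),interpolation=cv2.INTER_CUBIC) for x in(a[180:264,203:263],b[150:234,275:335])]
cv2.imwrite("pics/comp.png",np.hstack(p))
for n in("scene","side"):
    c=cam(n);o=robot.get_obs()["tool_pos"];print(n,proj(c,[o-[0,0,.017],[.5073,-.1544,.072],[.5073,-.1544,.104]]).round(1).tolist())
E
```

```text
[[288.05988232 226.53101681]
 [290.96903311 256.35704376]]
scene [[216.2, 218.2], [218.0, 224.5], [216.5, 216.3]]
side [[327.5, 188.5], [324.8, 189.8], [325.6, 182.8]]
```

View pics/comp.png

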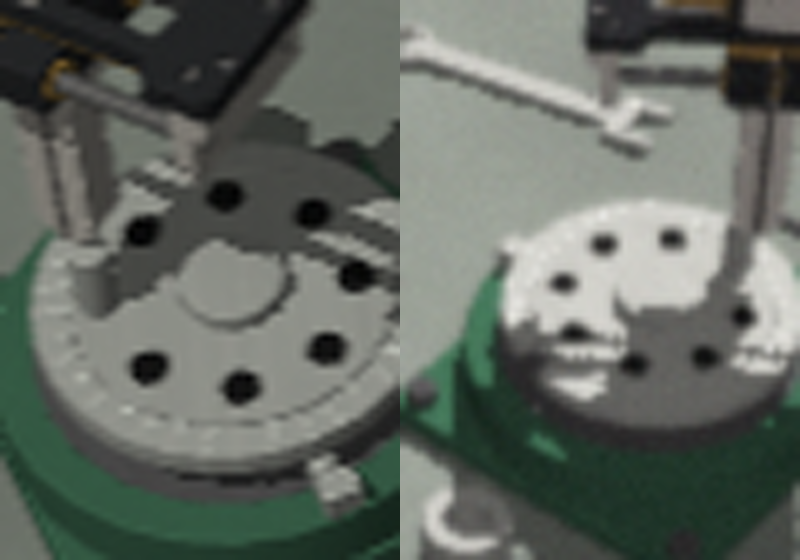

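```bash
python3 - <<'E'
from h import *
from scipy.optimize import least_squares
import h
class O:pass
def camat(pos,rot):
    g=h.robot; 
    class F:
        camera_params=staticmethod(g.camera_params)
        get_obs=staticmethod(lambda:{"tool_pos":np.array(pos),"ee_rot":np.array(rot)})
    h.robot=F;c=cam("wrist");h.robot=g;return c
c1=camat([.56870406,-.12240455,.27966945],[3.14128,-.001496,2.84323]);c2=camat([.51499212,-.17525695,.20068692],[3.14065,.0008485,1.918929])
def tri(u1,u2):
    s=least_squares(lambda X:np.r_[proj(c1,X)[0]-u1,proj(c2,X)[0]-u2],[.53,-.12,.09]);return s.x.round(4),s.fun.round(2)
print("stud",tri([234.1,140.9],[279,177]))
print("hub",tri([277.8,153],[323,144]))
print("block",tri([280.5,218.6],[389,190]))
im=cv2.imread("pics/w2.png")[125:205,240:400]
print(proj(c2,[[.5073,-.1544,.104],[.5073,-.1544,.072],[.5368,-.1136,.08]]))
for n in("scene","side"):
    c=cam(n);print(n,c[2].T@-c[3])
E
```

```text
stud (array([ 0.5066, -0.1517,  0.11  ]), array([ 1.07,  0.26, -0.7 ,  0.54]))
hub (array([ 0.5326, -0.1123,  0.1056]), array([-0.25,  0.12,  0.04, -0.2 ]))
block (array([ 0.6128, -0.1323,  0.0795]), array([ 0.78, -0.21, -0.25,  0.57]))
[[278.02968665 179.44894479]
 [278.10334661 173.42684423]
 [323.09119865 144.64000426]]
scene [ 1.08072924 -0.47720541  0.88372604]
side [0.22096882 0.82571322 1.04706875]
```

```bash
python3 - <<'E'
from h import *
from scipy.spatial.transform import Rotation as Ro
o=robot.get_obs();R=Ro.from_euler('xyz',o["ee_rot"]).as_matrix();out=[]
for n,f,(y0,x0),s in(("scene","sc4",(180,203),6.6),("side","sd4",(150,290),6.6),("wrist","w3",(205,250),6.6)):
    im=cv2.imread(f"pics/{f}.png")[y0:y0+84,x0:x0+40];im=cv2.resize(im,None,fx=s,fy=s,interpolation=cv2.INTER_CUBIC)
    im=cv2.convertScaleAbs(im,alpha=1.3)
    for z,col in((.017,(0,0,255)),(-.004,(255,80,0))):
        P=np.array([[a,b,z] for a,b in((.008,.0125),(.008,-.0125),(-.008,-.0125),(-.008,.0125))])@R.T+o["tool_pos"]
        q=((proj(cam(n),P)-[x0,y0]+.5)*s).astype(int);cv2.polylines(im,[q],True,col,1)
    out.append(im)
cv2.imwrite("pics/comp2.png",np.hstack(out)[:600]);print(np.hstack(out).shape)
E
```

```text
(554, 792, 3)
```

View pics/comp2.png

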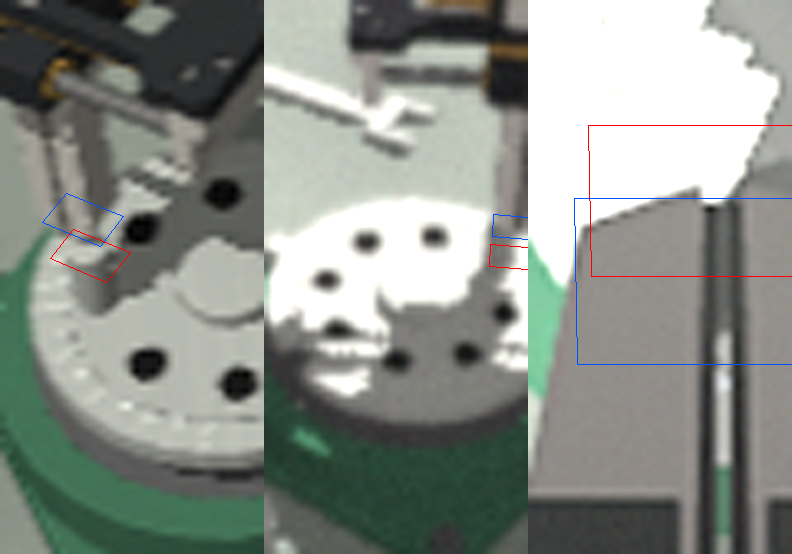

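The overlay shows that the fingertips end about 21 mm shorter than stated: the blue box matches and the red one doesn't. They passed just over the stud, so I'll go back and descend lower in checked steps.

>>> servo_tool:
  plan:
    - [0, 0, -0.1, 0, 0, 0, 0]
    - [-0.1, 0.03, -0.1, 0, 0, 0, 0]
    - [-0.2, 0.06, -0.1, 0, 0, 0, 0]
    - [-0.29, 0.083, -0.1, 0, 0, 0, 0]
    - [-0.29, 0.083, 0, 0, 0, 0, 0]
    - [-0.29, 0.083, 0, 0, 0, 0, 0]

```text
time: 6.35
tool_pos: [0.5144, -0.1757, 0.0994]
ee_rot: [-3.139, -0.003, 1.915]
wrist_force: [-0.3, 0.9, -0.5]
width: 0.0001
finger_force: 0.0
```

>>> servo_tool:
  plan:
    - [0, 0, 0.03, 0, 0, 0, 0]
    - [0, 0, 0.06, 0, 0, 0, 0]
    - [0, 0, 0.09, 0, 0, 0, 0]
    - [0, 0, 0.12, 0, 0, 0, 0]
    - [0, 0, 0.12, 0, 0, 0, 0]
    - [0, 0, 0.12, 0, 0, 0, 0]

```text
time: 6.85
tool_pos: [0.515, -0.1752, 0.0898]
ee_rot: [-3.141, -0.0, 1.916]
wrist_force: [-0.1, 0.5, -0.1]
width: 0.0005
finger_force: 0.0
```

>>> servo_tool:
  plan:
    - [0, 0, 0.01, 0, 0, 0, 0]
    - [0, 0, 0.03, 0, 0, 0, 0]
    - [0, 0, 0.05, 0, 0, 0, 0]
    - [0, 0, 0.05, 0, 0, 0, 0]
    - [0, 0, 0.05, 0, 0, 0, 0]

```text
time: 7.27
tool_pos: [0.5151, -0.1754, 0.0847]
ee_rot: [-3.141, -0.0, 1.916]
wrist_force: [0.1, -0.0, -0.0]
width: 0.0006
finger_force: 0.0
```

>>> servo_tool:
  plan:
    - [0.02, 0, 0, 0, 0, 0, 0]
    - [0.04, 0, 0, 0, 0, 0, 0]
    - [0.06, 0, 0, 0, 0, 0, 0]
    - [0.08, -0.01, 0, 0, 0, 0, 0]
    - [0.1, -0.02, 0, 0, 0, 0, 0]

```text
time: 7.68
tool_pos: [0.5098, -0.168, 0.0853]
ee_rot: [-3.141, 0.003, 1.916]
wrist_force: [-1.2, -5.3, -0.0]
width: 0.0004
finger_force: 2.5
```

>>> servo_tool:
  plan:
    - [0.035, -0.018, 0, 0, 0, 0, 0]
    - [0.07, -0.035, 0, 0, 0, 0, 0]
    - [0.11, -0.047, 0, 0, 0, 0, 0]
    - [0.155, -0.058, 0, 0, 0, 0, 0]
    - [0.2, -0.064, 0, 0, 0, 0, 0]
    - [0.245, -0.064, 0, 0, 0, 0, 0]
    - [0.29, -0.062, 0, 0, 0, 0, 0]
    - [0.33, -0.058, 0, 0, 0, 0, 0]
    - [0.37, -0.05, 0, 0, 0, 0, 0]
    - [0.41, -0.035, 0, 0, 0, 0, 0]
    - [0.44, -0.022, 0, 0, 0, 0, 0]
    - [0.44, -0.022, 0, 0, 0, 0, 0]

```text
time: 8.68
tool_pos: [0.4933, -0.1246, 0.0849]
ee_rot: [3.14, -0.001, 1.917]
wrist_force: [0.3, -0.2, -0.6]
width: 0.0005
finger_force: 0.2
```

```bash
python3 - <<'E'
from ang import *
o=robot.get_obs();c=cam("wrist");im=robot.snapshot("wrist");cv2.imwrite("pics/w5.png",im[:,:,::-1])
# dark holes -> angles
g=cv2.cvtColor(im,cv2.COLOR_RGB2GRAY);m=(g<75).astype(np.uint8)
n,l,s,ce=cv2.connectedComponentsWithStats(m)
for i in range(1,n):
    r,a=ang(c,ce[i],.072)
    if 100<s[i,4]<900 and .04<r<.052:print(r,a,(a+180+14.8)%45)
print(np.round(ang(c,(0,0),.07),2)[:0],o["tool_pos"])
E
```

```text
0.0464 129.5672 9.367200000000025
0.0462 84.784 9.584000000000003
0.0458 -7.4262 7.373800000000017
[] [ 0.49332665 -0.12462657  0.08491232]
```

>>> servo_tool:
  plan:
    - [0.025, 0.014, 0, 0, 0, 0, 0]
    - [0.047, 0.027, 0, 0, 0, 0, 0]
    - [0.067, 0.039, 0, 0, 0, 0, 0]
    - [0.067, 0.039, 0, 0, 0, 0, 0]
    - [0.067, 0.039, 0, 0, 0, 0, 0]

```text
time: 9.15
tool_pos: [0.4946, -0.1179, 0.085]
ee_rot: [3.141, -0.001, 1.916]
wrist_force: [-0.2, -1.8, 0.1]
width: 0.0002
finger_force: 0.5
```

```bash
cat > meas.py <<'E'
from ang import *
o=robot.get_obs();c=cam("wrist");im=robot.snapshot("wrist");cv2.imwrite("pics/w%d.png"%int(o["time"]*100),im[:,:,::-1])
g=cv2.cvtColor(im,cv2.COLOR_RGB2GRAY);m=(g<75).astype(np.uint8)
n,l,s,ce=cv2.connectedComponentsWithStats(m)
for i in range(1,n):
    r,a=ang(c,ce[i],.072)
    if 100<s[i,4]<900 and .04<r<.052:print(r,a,(a+14.8+22)%45-22,s[i,4])
print(o["tool_pos"],o["wrist_force"])
E
python3 meas.py
```

```text
0.0464 121.9639 1.7639000000000067 419
0.0467 78.11 2.9099999999999966 185
0.0485 -126.7765 -21.9765 451
0.0456 -13.8519 0.9481000000000002 314
[ 0.49456774 -0.11794269  0.08495082] [-0.17055803 -1.82107906  0.13138635]
```

>>> servo_tool:
  plan:
    - [0.006, 0.004, 0, 0, 0, 0, 0]
    - [0.012, 0.008, 0, 0, 0, 0, 0]
    - [0.012, 0.008, 0, 0, 0, 0, 0]
    - [0.012, 0.008, 0, 0, 0, 0, 0]

```text
time: 9.53
tool_pos: [0.4946, -0.1171, 0.0849]
ee_rot: [-3.141, 0.0, 1.916]
wrist_force: [-0.1, -1.9, 0.8]
width: 0.0004
finger_force: 1.0
```

>>> servo_tool:
  plan:
    - [-0.06, -0.04, 0, 0, 0, 0, 0]
    - [-0.12, -0.08, 0, 0, 0, 0, 0]
    - [-0.12, -0.08, -0.4, 0, 0, 0, 0]
    - [-0.12, -0.08, -0.8, 0, 0, 0, 0]
    - [-0.3, -0.08, -1, 0, 0, 0, 0]
    - [-0.5, -0.08, -1, 0, 0, 0, 0]
    - [-0.5, -0.08, -1, 0, 0, 0, 0]
    - [-0.5, -0.08, -1, 0, 0, 0, 0]

```text
time: 10.2
tool_pos: [0.504, -0.1672, 0.1846]
ee_rot: [3.141, -0.001, 1.914]
wrist_force: [0.1, -0.3, -0.5]
width: 0.0007
finger_force: 0.0
```

```bash
python3 meas.py; python3 - <<'E'
from ang import *
import glob,os
f=max(glob.glob("pics/w*.png"),key=os.path.getmtime);print(f)
c=cam("wrist");im=cv2.imread(f);p=proj(c,[*H,.08])[0];print(p)
x0,y0=int(max(p[0]-110,0)),int(max(p[1]-90,0));im=im[y0:y0+180,x0:x0+220];print(x0,y0)
cv2.imwrite("pics/fin.png",cv2.resize(im,None,fx=3.3,fy=3.3,interpolation=cv2.INTER_CUBIC))
E
```

```text
0.0465 121.0717 0.8717000000000041 220
0.046 76.4971 1.2971000000000004 203
0.0453 30.9103 0.7103000000000037 189
0.0454 -14.3418 0.4582000000000015 153
0.0457 -60.196 -0.3960000000000008 118
[ 0.50395002 -0.16717325  0.18460844] [ 0.06503982 -0.34621567 -0.49167309]
pics/w1019.png
[333.95997271 160.28775576]
223 70
```

View pics/fin.png

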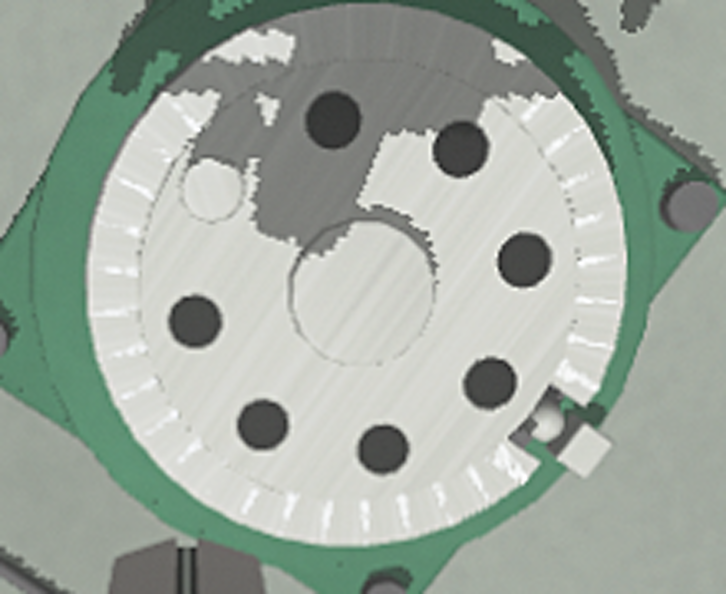

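The pin's round top shows at the middle of the notch, at crop (548,422), in line with the block. Now I'll press on the hub.

>>> servo_tool:
  plan:
    - [0.2, 0.25, 0, 0, 0, 0, 0]
    - [0.39, 0.49, 0, 0, 0, 0, 0]
    - [0.39, 0.49, 0.3, 0, 0, 0, 0]
    - [0.39, 0.49, 0.6, 0, 0, 0, 0]
    - [0.39, 0.49, 0.85, 0, 0, 0, 0]
    - [0.39, 0.49, 0.98, 0, 0, 0, 0]
    - [0.39, 0.49, 0.98, 0, 0, 0, 0]
    - [0.39, 0.49, 0.98, 0, 0, 0, 0]

```text
time: 10.92
tool_pos: [0.5356, -0.1123, 0.0854]
ee_rot: [-3.139, -0.003, 1.917]
wrist_force: [-0.2, -0.2, 0.0]
width: 0.0003
finger_force: 0.0
```

>>> servo_tool:
  plan:
    - [0, 0, 0.02, 0, 0, 0, 0]
    - [0, 0, 0.04, 0, 0, 0, 0]
    - [0, 0, 0.06, 0, 0, 0, 0]
    - [0, 0, 0.08, 0, 0, 0, 0]
    - [0, 0, 0.1, 0, 0, 0, 0]
    - [0, 0, 0.12, 0, 0, 0, 0]

```text
time: 11.42
tool_pos: [0.5372, -0.1136, 0.0752]
ee_rot: [3.141, 0.0, 1.916]
wrist_force: [0.1, -0.1, -0.8]
width: 0.0006
finger_force: 0.0
```

>>> servo_tool:
  plan:
    - [0, 0, 0.01, 0, 0, 0, 0]
    - [0, 0, 0.02, 0, 0, 0, 0]
    - [0, 0, 0.03, 0, 0, 0, 0]
    - [0, 0, 0.04, 0, 0, 0, 0]
    - [0, 0, 0.05, 0, 0, 0, 0]

```text
time: 11.83
tool_pos: [0.5372, -0.1136, 0.0715]
ee_rot: [3.141, 0.001, 1.916]
wrist_force: [-2.5, 0.0, 6.8]
width: 0.0003
finger_force: 3.1
```

>>> servo_tool:
  plan:
    - [0, 0, 0.015, 0, 0, 0, 0]
    - [0, 0, 0.03, 0, 0, 0, 0]
    - [0, 0, 0.045, 0, 0, 0, 0]
    - [0, 0, 0.06, 0, 0, 0, 0]

```text
time: 12.17
tool_pos: [0.5372, -0.1136, 0.0655]
ee_rot: [3.141, 0.001, 1.916]
wrist_force: [-1.9, 1.7, 5.9]
width: 0.0004
finger_force: 3.2
```

>>> servo_tool:
  plan:
    - [0, 0, 0.01, 0, 0, 0, 0]
    - [0, 0, 0.02, 0, 0, 0, 0]
    - [0, 0, 0.03, 0, 0, 0, 0]
    - [0, 0, 0.03, 0, 0, 0, 0]

```text
time: 12.5
tool_pos: [0.5372, -0.1136, 0.0623]
ee_rot: [3.141, 0.0, 1.916]
wrist_force: [-2.2, 1.0, 5.3]
width: 0.0003
finger_force: 2.5
```

>>> servo_tool:
  plan:
    - [0, 0, 0.01, 0, 0, 0, 0]
    - [0, 0, 0.02, 0, 0, 0, 0]
    - [0, 0, 0.02, 0, 0, 0, 0]

```text
time: 12.75
tool_pos: [0.5372, -0.1136, 0.0606]
ee_rot: [3.141, 0.001, 1.916]
wrist_force: [-2.7, 0.5, 6.8]
width: 0.001
finger_force: 3.5
```

>>> servo_tool:
  plan:
    - [0, 0, 0.01, 0, 0, 0, 0]
    - [0, 0, 0.02, 0, 0, 0, 0]
    - [0, 0, 0.02, 0, 0, 0, 0]

```text
time: 13.0
tool_pos: [0.5373, -0.1136, 0.0605]
ee_rot: [3.14, 0.001, 1.916]
wrist_force: [-6.2, 1.5, 14.2]
width: 0.0004
finger_force: 7.0
```

>>> servo_tool:
  plan:
    - [0, 0, 0.005, 0, 0, 0, 0]
    - [0, 0, 0.01, 0, 0, 0, 0]
    - [0, 0, 0.01, 0, 0, 0, 0]

```text
time: 13.25
tool_pos: [0.5374, -0.1137, 0.0605]
ee_rot: [3.14, 0.001, 1.916]
wrist_force: [-7.1, 2.0, 17.5]
width: 0.0008
finger_force: 8.7
```

>>> servo_tool:
  plan:
    - [0, 0, 0.01, 0, 0, 0, 0]
    - [0, 0, 0.02, 0, 0, 0, 0]
    - [0, 0, 0.02, 0, 0, 0, 0]

```text
time: 13.5
tool_pos: [0.5375, -0.1137, 0.0604]
ee_rot: [3.14, 0.002, 1.916]
wrist_force: [-10.5, 2.5, 25.5]
width: 0.0005
finger_force: 12.3
```

>>> servo_tool:
  plan:
    - [0, 0, -0.2, 0, 0, 0, 0]
    - [0, 0, -0.6, 0, 0, 0, 0]
    - [0, 0, -1, 0, 0, 0, 0]
    - [0, 0, -1, 0, 0, 0, 0]

```text
time: 13.83
tool_pos: [0.5415, -0.1149, 0.1637]
ee_rot: [3.128, 0.01, 1.916]
wrist_force: [1.6, -0.7, 1.0]
width: 0.0007
finger_force: 0.0
```

>>> servo_tool:
  plan:
    - [-0.3, 0, -0.2, 0, 0, 0, 0]
    - [-0.6, 0, -0.3, 0, 0, 0, 0]
    - [-0.6, 0, -0.3, 0, 0, 0, 0]
    - [-0.6, 0, -0.3, 0, 0, 0, 0]

```text
time: 14.17
tool_pos: [0.5578, -0.171, 0.1841]
ee_rot: [3.141, 0.0, 1.914]
wrist_force: [-0.3, 0.7, -0.7]
width: 0.0006
finger_force: 0.0
```

```bash
python3 meas.py; python3 - <<'E'
from fit import *
import glob,os
# fit holes ring + height: compare ring radius for z candidates
f=max(glob.glob("pics/w*.png"),key=os.path.getmtime);c=cam("wrist");g=cv2.imread(f,0)
n,l,s,ce=cv2.connectedComponentsWithStats((g<75).astype(np.uint8))
for z in(.072,.062,.058):
    P=np.array([at_z(c,ce[i],z)[:2] for i in range(1,n) if 80<s[i,4]<900])
    P=P[np.hypot(*(P-[.5368,-.1136]).T)<.056]
    q=least_squares(lambda v:np.hypot(P[:,0]-v[0],P[:,1]-v[1])-v[2],[.5368,-.1136,.046]);print(z,len(P),q.x.round(4),abs(q.fun).max().round(4))
E
```

```text
0.0451 121.0423 0.8422999999999945 208
0.0447 76.8162 1.616199999999992 202
0.0437 32.0856 1.8855999999999966 190
0.0432 -13.4238 1.3762000000000008 123
[ 0.55775774 -0.17101219  0.18414026] [-0.29948565  0.72336708 -0.68626492]
0.072 4 [ 0.5351 -0.1117  0.044 ] 0.0001
0.062 4 [ 0.5351 -0.1121  0.0455] 0.0001
0.058 4 [ 0.5352 -0.1122  0.0461] 0.0001
```

The hole ring is 46 mm in radius, as it was before, only if the face is at z = 58 mm. That means the plate is fully seated, so I'll hand in the job.

```bash
python3 -c "
from bench import robot
print(robot.close_job())"
```

```text
the job is handed in; nothing more can be done
None
```

The index plate's notch is turned over the drive pin and the plate is pressed down fully (about 14 mm, stopping firmly at 25 N); the fingertip touched only the stud and hub, and the job was handed in at about 14 s, clear of everything.

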